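# Release the hand blender's battery pack from its charging dock and catch it on the ledge

## Robot

A 6-joint arm with a two-finger parallel gripper is mounted at the origin on a cart in front of the work surface, level with it; the furniture and walls round the work are solid. World frame = base frame: x ahead of the robot, y to its left, z up, the work surface at z = 0. Lengths are in m, angles in rad, forces in N, time in s.
With the tool pointing down it reaches from about 0.35 to 0.85 m from the base axis. Payload 8.1 kg.
Tool frame: the origin (TCP) lies at the very end of the fingers, on their centre line; the grasp point (between the pads) lies 19 mm behind it; z points along the fingers, y is the line along which they close (so a half turn about z gives the same grasp; the last joint's range is limited). The gripper opens to 93 mm and grips with 3 to 60 N. Pads are 15 mm wide; open, the fingers measure 128 mm over their backs; the gripper's body (75 mm by 188 mm) begins 65 mm behind the grasp point.
Start: joints at [-1.37, 0.13, 1.488, -0, 1.523, -0.085], TCP at [0.169, -0.576, 0.179] pointing down, gripper open.
Joint ranges: [-2.96, 2.96], [-0.89, 2.26], [0.02, 2.5], [-1.34, 4.48], [0, 2.73], [-2.66, 2.66]. Speed limits (rad/s): [2.39, 2.39, 2.79, 3.14, 3.14, 3.14].

## Interface

Orientations are given as a rotation vector (axis times angle).
In Python, from plant import monitor, eyes, ticket gives the robot as it stands.
- The arm moves only by the tool arm_command, never from a script. Its argument "deltas" is a list that holds one entry, the list of rows, each a list of 6 numbers: the shift along the world's x, y, z in cm, then the turn, a rotation vector about the world's x, y, z in degrees. In form: [[[tx, ty, tz, rx, ry, rz], ...]]. A call has 1 to 12 rows; each row shifts and turns the commanded pose from where the row before left it; what a row does not reach is not made up. A row lasts 1/12 s, in which the tool goes at most 41.7 mm and 7.16 degrees, less where a joint would pass 70% of its speed; a pose out of reach is approached as far as the arm can. A call is refused whole if a number of a shift passes 4.17 or a number of a turn 7.16, either way. A call with a gripper value outside its range is refused whole. "gripper" is the opening, from -1 (shut) to 1 (fully open), set as the call begins (left out, the last holds). The fingers move at their own pace and stop on an object; "squeeze" is the grip in N (left out, the last holds). Time passes only in rows, so rows that do not move let the fingers close. It gives the time, the measured TCP pose, the force, the opening and the grip force at its end, in the units of the state.
- monitor.read_state(): the state, without advancing time (a new reading comes with each control period).
- eyes.read_camera(name): name is "scene" or "side" or "wrist"; returns the picture (384x512x3 uint8, blue, green, red); there is no depth.
- eyes.camera_model(name): a dict with "fx", "fy", "cx", "cy" (pixels), "rvec" (rotation vector, rad) and "tvec" (3), from world to camera coordinates, as OpenCV has them. Camera axes: x right, y down, z forward; pixel columns grow to the right and rows downward; lengths in m; the calibration is good to about 2 mm. A picture is of the moment at which its call begins: read the wrist's pose just before it. camera_model takes no time and is no camera call; for the wrist camera it gives the pose at the moment of the call.
- ticket.close_job(): hands the job in; it is judged then, once.
The state is a dict: "t": time; "q": joint angles; "dq": joint speeds; "joint_torque": joint torques, N m; "tool_pos": TCP position; "orientation": TCP orientation; "force": force on the tool from outside, world axes, zero at the start; "wrist_torque": the same for the moment, N m; "opening": finger opening in m; "gripper_force": force on a finger pad.
Only numpy, scipy, OpenCV 4.12 (cv2) and the standard library are available. Lean on these libraries where they do the work, as an engineer would, in place of code of your own. Each camera call takes 0.05 s, during which the arm holds its last target. There are 200 camera calls.

## Task

Press the release key of the charging dock fully down with one fingertip and, with the key still down, stop the battery pack with your other finger as the spring kicks it out of its bay, before it slides off the dock. Then take the hand away and leave the pack lying flat on the dock's front ledge, out of the bay past the catch, and not sticking out over the ledge's front edge. Do not pinch or lift the pack, and leave the spare pack, the mug and the egg timer where they stand.

Things in the scene. Friction and masses are not known exactly. Their poses are not given: they have to be found in the camera images.
- dock: White plastic charging dock of a cordless hand blender, 153 x 96 mm, fixed on the worktop. Origin: on the worktop, on the bay's centre line, below the front face of the seated pack. x runs from the open front to the back, y to the left seen from the front, z up. The pack comes out along -x. Bay walls (x = 4 to 64 mm) reach z = 32 mm, the casing behind (x = 62 to 95 mm) z = 52 mm.
- ledge_edge (a point): Middle of the front edge of the dock's ledge, at x = -58, y = 0, z = 14 mm in the dock's frame. The grey floor of bay and ledge is level and slippery, 14 mm above the worktop and 43 mm wide between low rims 4.5 mm high; the ledge is open in front.
- pack: Black plastic battery pack seated in the dock's bay, 60 (x) x 40 (y) x 24 mm (z), about 110 g. Origin: centre of its underside; its axes are parallel to the dock's when seated. It stands on the bay's floor, so its top is 38 mm above the worktop.
- pack_front (a point): Centre of the pack's front face (towards the ledge), 12 mm above the pack's underside. Seated it is at x = 0, y = 0, z = 26 mm in the dock's frame. Once moved 16 mm or more the pack is past the catch; up to 58 mm it is still wholly over the ledge.
- pusher (a joint): Travel of the spring pusher behind the pack, m: 0 with the pack seated, 0.020 at its stop. It pushes the pack out with 3.5 N at first, 2 N at its stop; from there the pack coasts on at about 0.8 m/s and, unless stopped, shoots off the ledge. A pack caught before that stop stays pressed against the finger: back the finger off along -x before raising it, or it drags the pack up.
- release_key (a joint): Travel of the release key, m: 0 up, 0.010 fully down; pushed straight down against a spring (2 N at first, 6 N at the bottom), it rises by itself. It carries the catch, a small tooth in front of the pack's right front corner: at about 8 mm the tooth is below the floor and the pack is free at once. Let go later, the tooth rises into a relief under the pack without touching it.
- key_top (a point): Centre of the top of the grey ribbed release key, 32 (x) x 24 mm (y), right of the ledge. Key up: at x = -42, y = -46, z = 34 mm in the dock's frame; key down: z = 24 mm, 14 mm below the pack's top. With one fingertip on its centre, a second finger level with it about 50 mm to its left (dock +y) stands in the pack's path, 10 mm above the ledge.
- spare_pack: A second pack like the first, lying loose on the worktop to the left of the dock; must stay. Origin: centre of its underside.
- mug_1: Orange mug, 81 x 113 x 101 mm, standing loose to the right of the dock; must stay. Origin: middle of its underside.
- egg_timer: Cream egg timer, 66 x 66 x 65 mm, standing loose in front of the mug; must stay. Origin: centre of its underside.
Mind the look-alikes: they are no part of the job. What is shaped like the pack but brown or green is not meant.

How it is judged:
On the way:
1. With the release key held down, the pack has popped out of its seat by more than 10 mm and has been stopped over the ledge (value of joint release_key above 0.006 m and x of pack_front in the frame of dock between -0.058 and -0.01 m and linear speed of pack below 0.03 m/s), for 0.15 s.
At the end, for the whole second after the job is handed in: The pack rests flat (within 0.1 rad) on the dock's floor with its front face 16 to 58 mm in front of where it was seated, so past the catch and not over the ledge's front edge (at 58 mm); it is at rest, and the key is up again (less than 3 mm down) (x of pack_front in the frame of dock between -0.058 and -0.016 m and z of pack in the frame of dock between 0.01 and 0.018 m and angle between pack's own z axis and vertical below 0.1 rad and linear speed of pack below 0.01 m/s and value of joint release_key below 0.003 m); the robot touches nothing.
It fails at once if the pack slides out past the front edge of the ledge (x of pack_front in the frame of dock below -0.061 m).
It fails at once if the pack is lifted off the floor of the dock (8 mm) or tipped up (z of pack in the frame of dock above 0.022 m or angle between pack's own z axis and vertical above 0.35 rad).
It fails at once if the spare pack, the mug or the egg timer is moved by more than 15 mm (distance of any of spare_pack, mug_1, egg_timer from where it was at the start of the episode above 0.015 m).
It also fails if it takes over 27 s, if anything falls off the work surface, if the arm or the gripper's body presses on something with over 40 N, if the wrist force passes 120 N, or if a joint passes its speed limit or range.

## Working session

There is one attempt and no reset: what is moved stays moved. The work goes in short steps, Python scripts to look and compute and a tool call to move; the robot and the scene stay as the last step left them, time stands still between calls to the robot, and variables do not carry over. Pictures are saved under pics/ and viewed, at most 10 in all, crops included, and the job is handed in when it is done.

Besides the shell and the picture viewer there is one more tool, called as name(argument=value, ...) on one line, values as JSON. arm_command: Moves the arm, as the interface text tells. Its arguments: {"type":"object","properties":{"deltas":{"type":"array"},"gripper":{"type":"number"},"squeeze":{"type":"number"}},"required":["deltas"]}

```bash
mkdir -p pics; cat > h.py <<'E'
import numpy as np,cv2
from plant import monitor,eyes,ticket
def P(c):
    m=eyes.camera_model(c) if isinstance(c,str) else c
    R=cv2.Rodrigues(np.array(m["rvec"],float))[0]
    K=np.array([[m["fx"],0,m["cx"]],[0,m["fy"],m["cy"]],[0,0,1]])
    return K@np.c_[R,np.array(m["tvec"],float).ravel()]
def onz(Pm,uv,z):
    # pixel -> point on plane z
    H=np.c_[Pm[:,0],Pm[:,1],Pm[:,2]*z+Pm[:,3]]
    w=np.linalg.solve(H,[*uv,1]);return w[:2]/w[2]
def tri(P1,a,P2,b):
    X=cv2.triangulatePoints(P1,P2,np.array(a,float).reshape(2,1),np.array(b,float).reshape(2,1)).ravel();return X[:3]/X[3]
def proj(Pm,X):
    X=np.atleast_2d(X);w=(Pm@np.c_[X,np.ones(len(X))].T).T;return w[:,:2]/w[:,2:]
E
python3 - <<'E'
from h import *
s=monitor.read_state();print(s["t"],s["tool_pos"],s["orientation"],s["opening"])
for c in("scene","side"):
    im=eyes.read_camera(c);cv2.imwrite(f"pics/{c}.png",im);cv2.imwrite(f"pics/{c}_v.png",cv2.resize(im,(800,600),interpolation=cv2.INTER_CUBIC))
E
```

```text
0.0 [ 0.16901613 -0.57502655  0.17830029] [-3.10775650e+00 -4.47144797e-01  2.38839678e-04] 0.09327559166462868
```

View pics/scene_v.png

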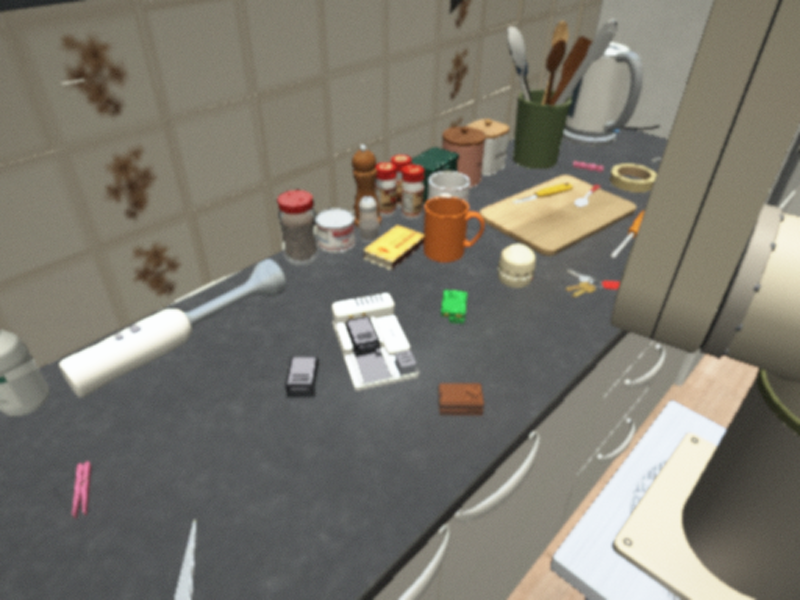

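View pics/side_v.png

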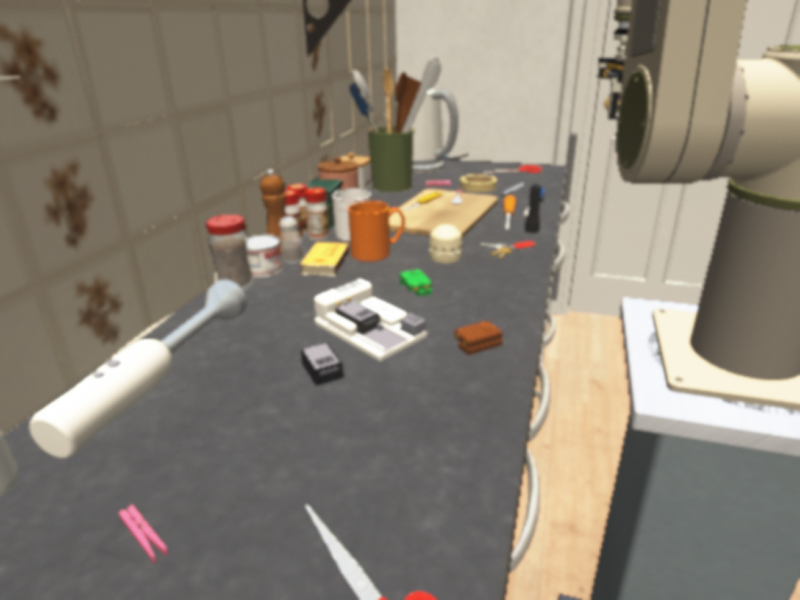

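```bash
python3 - <<'E'
import cv2,numpy as np
a=cv2.imread("pics/scene.png")[175:255,205:275];b=cv2.imread("pics/side.png")[170:240,195:280]
A=cv2.resize(a,None,fx=5.5,fy=5.5,interpolation=cv2.INTER_CUBIC);B=cv2.resize(b,None,fx=4.8,fy=4.8,interpolation=cv2.INTER_CUBIC)
C=np.zeros((440,800,3),np.uint8);C[:A.shape[0],:A.shape[1]]=A;C[:B.shape[0],390:390+B.shape[1]]=B[:440,:410]
cv2.imwrite("pics/crop.png",C)
from h import *
s,d=P("scene"),P("side")
k=1.5625
for n,p,q in(("key",(405,359),(414,322)),("pack",(362,332),(357,316)),("spare",(303,362),(321,355)),("timer top",(517,252),(446,232))):
    print(n,tri(s,np.array(p)/k,d,np.array(q)/k))
E
```

```text
key [0.45380906 0.06978403 0.03045293]
pack [0.54335898 0.0701827  0.02800335]
spare [0.55973183 0.17172731 0.02082142]
timer top [ 0.47680754 -0.24384727  0.05745342]
```

View pics/crop.png

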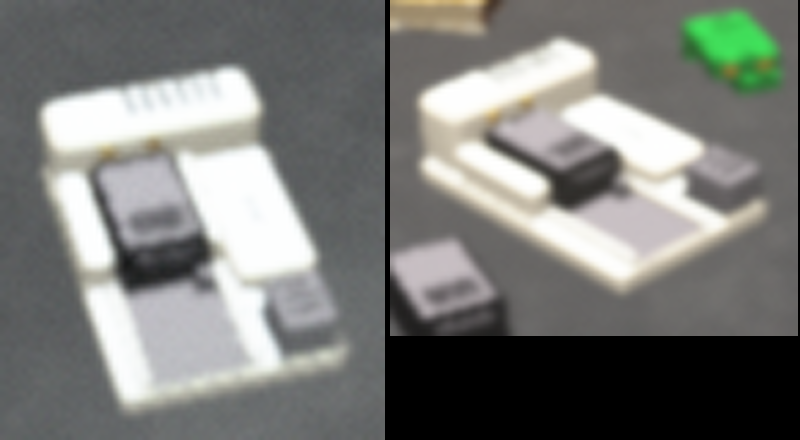

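arm_command(deltas=[[[1.5,3.5,0.5,0,0,6.6],[1.5,3.5,0.5,0,0,6.6],[1.5,3.5,0.5,0,0,6.6],[1.5,3.5,0.5,0,0,6.6],[1.5,3.5,0.5,0,0,6.6],[1.5,3.5,0.5,0,0,6.6],[1.5,3.5,0.5,0,0,6.6],[1.5,3.5,0.5,0,0,6.6],[1.5,3.5,0.5,0,0,6.6],[1.5,3.5,0.5,0,0,6.6],[1.5,3.5,0,0,0,6.6],[1.5,3.5,0,0,0,6.6]]], gripper=-0.3)

```text
t: 1.1
tool_pos: [0.3495, -0.154, 0.2296]
orientation: [2.104, 2.332, 0.0]
force: [0.4, 0.2, -0.9]
opening: 0.0327
gripper_force: 0.0
```

arm_command(deltas=[[[1.3,3.0,0,0,0,6.5],[1.3,3.0,0,0,0,6.5],[1.3,3.0,0,0,0,6.5],[1.3,3.0,0,0,0,6.5],[1.3,3.0,0,0,0,6.5],[1.3,3.0,0,0,0,6.5],[1.3,3.0,0,0,0,6.5],[1.3,3.0,0,0,0,6.5],[0,0,0,0,0,0],[0,0,0,0,0,0]]])

```text
t: 1.93
tool_pos: [0.4528, 0.0857, 0.2285]
orientation: [-0.872, -3.016, 0.001]
force: [0.0, -0.5, 0.1]
opening: 0.0326
gripper_force: 0.0
```

```bash
python3 - <<'E'
from h import *
import pickle
s=monitor.read_state();print(s["t"],s["tool_pos"],s["orientation"],s["opening"],s["q"],s["force"])
m=eyes.camera_model("wrist");im=eyes.read_camera("wrist");cv2.imwrite("pics/w1.png",im);pickle.dump(m,open("w1.pkl","wb"))
R=cv2.Rodrigues(np.array(m["rvec"],float))[0];print(-R.T@np.array(m["tvec"]).ravel(),R[2])
cv2.imwrite("pics/w1_v.png",cv2.resize(im,(800,600),interpolation=cv2.INTER_CUBIC))
E
```

```text
1.9333 [0.45282622 0.08565279 0.22853497] [-8.72437674e-01 -3.01622382e+00  1.12068689e-03] 0.032592409059646214 [ 7.56743913e-02 -2.66725941e-01  1.77851483e+00 -6.49028672e-05
  1.63167157e+00 -9.31997992e-01] [ 0.0373731  -0.51787732  0.09946144]
[0.39268986 0.12425936 0.43406882] [ 0.21891061 -0.13875634 -0.96582857]
```

View pics/w1_v.png

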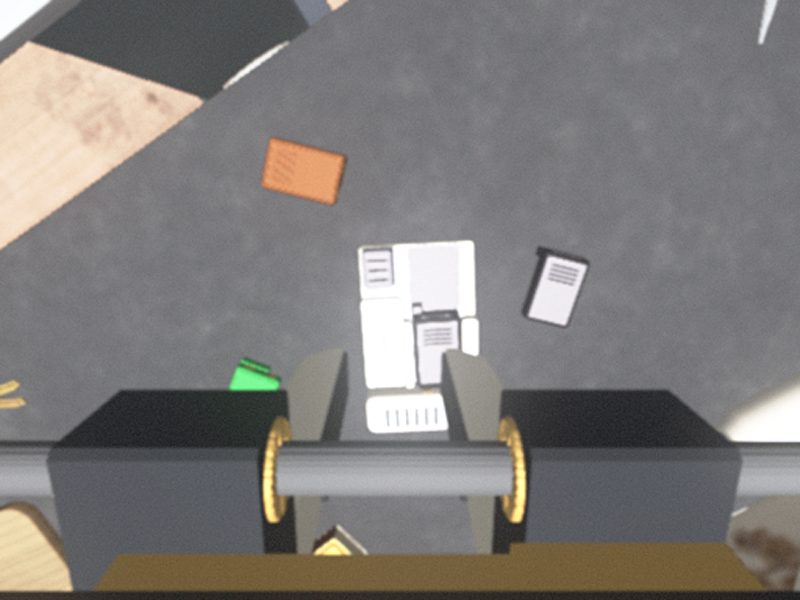

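```bash
python3 - <<'E'
import cv2
im=cv2.imread("pics/w1.png")[145:255,220:320]
cv2.imwrite("pics/w1c.png",cv2.resize(im,None,fx=5.4,fy=5.4,interpolation=cv2.INTER_CUBIC))
E
```

```text
(no output)
```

View pics/w1c.png

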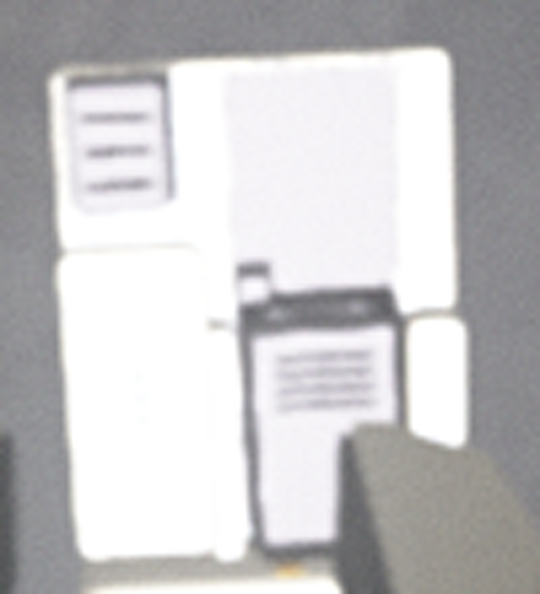

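```bash
cat > fit.py <<'E'
from h import *
import pickle
from scipy.optimize import least_squares
Pw,Ps,Pd=P(pickle.load(open("w1.pkl","rb"))),P("scene"),P("side")
K=(-42,-46,34);L=(-58,0,14)
FL,FR,RL,RR=(0,20,38),(0,-20,38),(60,20,38),(60,-20,38)
ob=[]
for k,p in((K,(119,147)),(L,(311,65)),((-58,-21.5,14),(225,68)),((-58,21.5,14),(396,62)),(FR,(243,325)),(FL,(400,318)),(RR,(258,552))):
    ob.append((Pw,k,(p[0]/5.4+220-.4,p[1]/5.4+145-.4),'w'))
for k,p in((K,(301,303)),(L,(200,377)),(FL,(122,265)),(FR,(206,236)),(RL,(92,172)),(RR,(170,152))):
    ob.append((Ps,k,(p[0]/5.5+205-.4,p[1]/5.5+175-.4),'s'))
for k,p in((K,(727,168)),(L,(672,242)),(FL,(563,182)),(FR,(616,152)),(RL,(489,125)),(RR,(545,108))):
    ob.append((Pd,k,((p[0]-390)/4.8+195-.4,p[1]/4.8+170-.4),'d'))
def T(v,k):
    c,s=np.cos(v[2]),np.sin(v[2]);k=np.array(k)/1e3
    return np.array([v[0]+c*k[0]-s*k[1],v[1]+s*k[0]+c*k[1],v[3]+k[2]])
def res(v,o):return np.concatenate([proj(q,T(v,k))[0]-p for q,k,p,_ in o])
for sel in("w","sd","wsd"):
    o=[x for x in ob if x[3] in sel]
    r=least_squares(res,[.51,.08,-.56,0],args=(o,),loss="soft_l1",x_scale=[.1,.1,.5,.05])
    v=r.x;print(sel,v[:2].round(4),np.degrees(v[2]).round(2),"z",v[3].round(4),"key",T(v,K).round(4),"mid",T(v,(-40,-21,24)).round(4));print(res(v,o).reshape(-1,2).round(1).tolist())
s=monitor.read_state();Rt=cv2.Rodrigues(s["orientation"])[0];print("tool y deg",np.degrees(np.arctan2(Rt[1,1],Rt[0,1])),"tool z",Rt[:,2].round(4))
print("key two-view",tri(Pw,ob[0][2],Pd,ob[13][2]),"ledge",tri(Pw,ob[1][2],Pd,ob[14][2]))
E
python3 fit.py
```

```text
w [0.5189 0.0869] -29.51 z -0.0084 key [0.4597 0.0675 0.0256] mid [0.4738 0.0883 0.0156]
[[0.9, 1.4], [-0.2, -0.1], [-0.5, 0.2], [0.3, -0.3], [-0.3, -0.3], [1.4, -0.5], [-1.3, 0.1]]
sd [0.514  0.0893] -29.99 z -0.0004 key [0.4547 0.0704 0.0336] mid [0.4689 0.0911 0.0236]
[[-0.3, -0.5], [0.3, 1.4], [-0.6, -1.5], [0.9, 0.5], [-0.8, -0.8], [1.1, -0.0], [-0.7, -0.1], [1.0, 2.1], [-0.5, -1.0], [1.8, -0.7], [-1.3, 2.0], [0.2, 0.1]]
wsd [0.517  0.0868] -30.08 z -0.0028 key [0.4576 0.068  0.0312] mid [0.4718 0.0886 0.0212]
[[0.2, 0.7], [-0.3, -0.6], [-0.8, -0.5], [0.4, -0.7], [-1.0, -0.3], [1.1, -0.2], [-2.5, 0.6], [-0.6, -0.8], [0.1, 0.9], [-0.7, -1.9], [0.8, 0.2], [-0.7, -1.0], [1.1, -0.3], [-1.6, 0.2], [0.0, 2.3], [-1.3, -0.7], [1.0, -0.4], [-1.9, 2.3], [-0.4, 0.4]]
tool y deg 57.595044730015736 tool z [-1.5e-03 -5.0e-04 -1.0e+00]
key two-view [0.45498893 0.06817005 0.03239031] ledge [0.46668508 0.11589704 0.01708231]
```

arm_command(deltas=[[[0.3,0.06,-2.8,0,0,0.43],[0.3,0.06,-2.8,0,0,0.43],[0.3,0.06,-2.8,0,0,0.43],[0.3,0.06,-2.8,0,0,0.43],[0.3,0.06,-2.8,0,0,0.43],[0.3,0.06,-2.8,0,0,0.43],[0,0,0,0,0,0],[0,0,0,0,0,0]]])

```text
t: 2.65
tool_pos: [0.4693, 0.0867, 0.0603]
orientation: [-0.812, -3.031, 0.002]
force: [-0.0, 0.2, -0.2]
opening: 0.0324
gripper_force: 0.0
```

```bash
python3 - <<'E'
from h import *
import pickle
s=monitor.read_state();print(s["t"],s["tool_pos"],s["opening"],s["force"])
Rt=cv2.Rodrigues(s["orientation"])[0];print(np.degrees(np.arctan2(Rt[1,1],Rt[0,1])),Rt[:,2])
m=eyes.camera_model("wrist");im=eyes.read_camera("wrist");cv2.imwrite("pics/w2.png",im);pickle.dump(m,open("w2.pkl","wb"))
Pw=P(m);print("tcp px",proj(Pw,s["tool_pos"]), "fingers",proj(Pw,[s["tool_pos"]+Rt[:,1]*d for d in(-.025,.025)]))
cv2.imwrite("pics/w2_v.png",cv2.resize(im[100:370,100:460],(800,600),interpolation=cv2.INTER_CUBIC))
E
```

```text
2.65 [0.46934051 0.08668831 0.06028013] 0.032365096297247466 [-0.0173138   0.18060408 -0.15063081]
60.002190190098375 [-3.95009048e-03 -5.21336902e-04 -9.99992062e-01]
tcp px [[251.39647906 213.92623746]] fingers [[213.86801436 213.98096032]
 [288.91980739 213.87152209]]
```

View pics/w2_v.png

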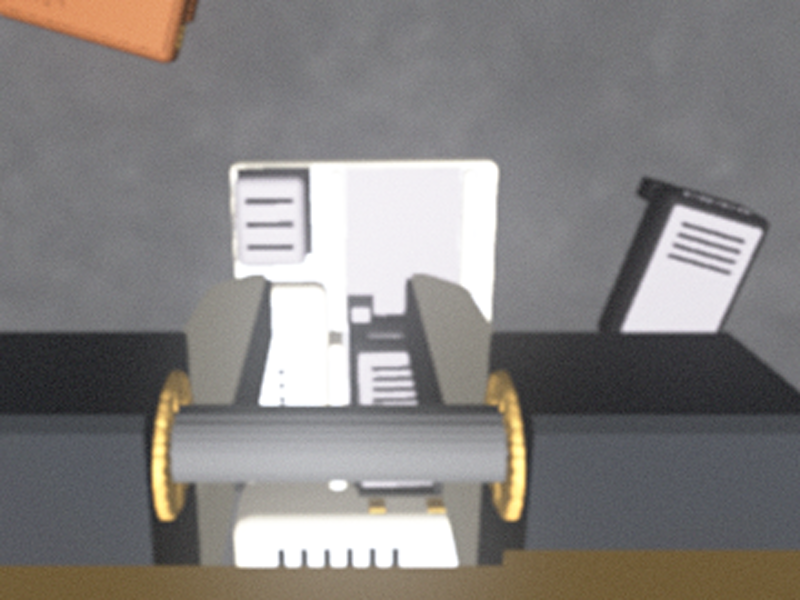

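```bash
python3 - <<'E'
from h import *
import pickle
s=monitor.read_state();Pw=P(pickle.load(open("w2.pkl","rb")));Rt=cv2.Rodrigues(s["orientation"])[0];t=s["tool_pos"]
print(Rt[:,0],Rt[:,1])
for sx in(-.0075,.0075):
  for h in(0,.02,.04,.06):
    print(sx,h,((proj(Pw,[t+Rt@[sx,y,-h] for y in(-.034,-.0162,.0162,.034)])-100)*2.222).round().tolist())
m=pickle.load(open("w2.pkl","rb"));print(m["fx"],m["cx"],m["cy"])
# where key/ledge lie, from w2
for n,uv,z in(("key",(271,219),.034),("ledge",(403,167),.014),("fl",(348,168),.014),("fr",(464,166),.014)):
    print(n,onz(Pw,np.array(uv)/2.222+100,z))
E
```

```text
[-8.66234884e-01  4.99636944e-01  2.23841697e-04] [ 4.99636851e-01  8.66234888e-01 -3.68734642e-04]
-0.0075 0 [[227.0, 283.0], [286.0, 283.0], [394.0, 283.0], [453.0, 283.0]]
-0.0075 0.02 [[216.0, 310.0], [281.0, 310.0], [400.0, 310.0], [465.0, 310.0]]
-0.0075 0.04 [[203.0, 343.0], [275.0, 343.0], [406.0, 342.0], [478.0, 342.0]]
-0.0075 0.06 [[187.0, 383.0], [267.0, 383.0], [414.0, 383.0], [495.0, 383.0]]
0.0075 0 [[225.0, 236.0], [285.0, 235.0], [395.0, 235.0], [455.0, 235.0]]
0.0075 0.02 [[214.0, 258.0], [280.0, 258.0], [401.0, 258.0], [467.0, 258.0]]
0.0075 0.04 [[200.0, 286.0], [273.0, 286.0], [408.0, 286.0], [481.0, 286.0]]
0.0075 0.06 [[183.0, 320.0], [265.0, 320.0], [416.0, 320.0], [499.0, 320.0]]
325.7198252952193 251.96386943329335 190.29499994677448
key [0.45581852 0.06918735]
ledge [0.46698948 0.11526372]
fl [0.45750776 0.09814659]
fr [0.47753015 0.13421067]
```

```bash
python3 - <<'E'
from h import *
s=monitor.read_state();Rt=cv2.Rodrigues(s["orientation"])[0];t=s["tool_pos"]
C=[]
for c in("scene","side"):
    im=eyes.read_camera(c);cv2.imwrite(f"pics/{c}2.png",im);Pm=P(c)
    q=proj(Pm,[t+Rt@[x,y,0] for y in(-.034,-.0162,.0162,.034) for x in(-.0075,.0075)])
    u0,v0=proj(Pm,t)[0].astype(int)-[40,60]
    B=cv2.resize(im[v0:v0+110,u0:u0+80],(400,550),interpolation=cv2.INTER_CUBIC)
    for p in q:
        cv2.circle(B,tuple(((p-[u0,v0])*5+2).astype(int)),2,(0,0,255),-1)
    C.append(B)
cv2.imwrite("pics/c2.png",np.hstack(C))
E
```

```text
(no output)
```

View pics/c2.png

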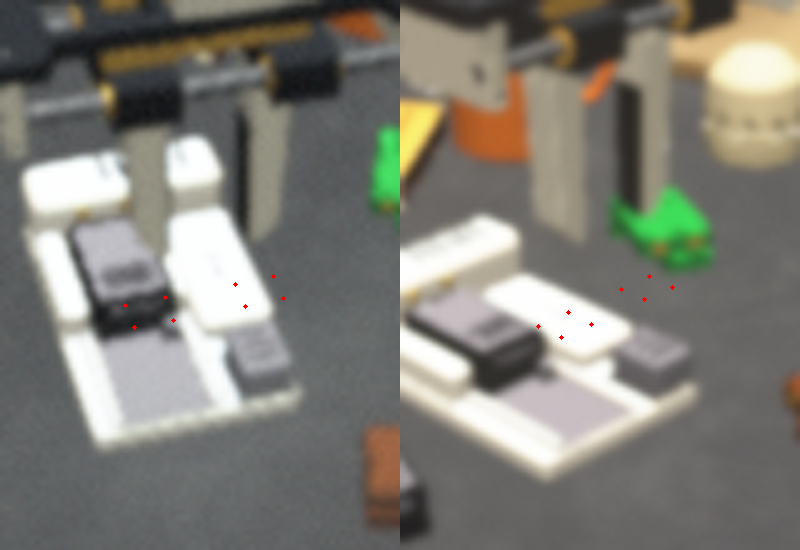

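```bash
python3 - <<'E'
from h import *
s=monitor.read_state();Rt=cv2.Rodrigues(s["orientation"])[0];t=s["tool_pos"];print(s["t"],t,s["q"])
a,b=P("scene"),P("side")
oa=proj(a,t)[0].astype(int)-[40,60];ob=proj(b,t)[0].astype(int)-[40,60]
f=lambda p:np.array(p)/5.-.4+oa
g=lambda p:(np.array(p)-[400,0])/5.-.4+ob
for n,p,q in(("Lmid",(150,249),(562,232)),("Rmid",(262,238),(645,206)),("Lfar",(133,240),(537,222)),("Lnear",(166,255),(583,241)),("key",(265,357),(655,352)),("ledge",(163,412),(585,420))):
    X=tri(a,f(p),b,g(q));print(n,X.round(4),"in tool",(Rt.T@(X-t)).round(4))
E
```

```text
2.8 [0.47272098 0.08752121 0.06380331] [ 7.64530422e-02 -1.12270593e-01  1.94792793e+00 -1.00064065e-04
  1.30257616e+00 -9.72095754e-01]
Lmid [0.4806 0.114  0.1086] in tool [ 0.0062  0.027  -0.0447]
Rmid [0.4556 0.0723 0.1047] in tool [ 0.0071 -0.0217 -0.0409]
Lfar [0.4896 0.1163 0.1117] in tool [-0.0004  0.0334 -0.0478]
Lnear [0.4739 0.1103 0.105 ] in tool [ 0.0102  0.0204 -0.0411]
key [0.4535 0.0698 0.032 ] in tool [ 0.0079 -0.025   0.0318]
ledge [0.4718 0.1172 0.0197] in tool [0.0157 0.0252 0.0441]
```

arm_command(deltas=[[[0,0,0,0,0,0],[0,0,0,0,0,0]]])

```text
t: 2.97
tool_pos: [0.4725, 0.0879, 0.0632]
orientation: [0.809, 3.033, 0.002]
force: [0.6, 0.5, 0.5]
opening: 0.0327
gripper_force: 0.0
```

```bash
python3 - <<'E'
from h import *
import pickle
for i in range(3):
    s=monitor.read_state();print(s["t"],s["tool_pos"].round(4),s["orientation"].round(4),s["q"].round(4),s["force"].round(2))
    m=eyes.camera_model("wrist");R=cv2.Rodrigues(np.array(m["rvec"],float))[0];print((-R.T@np.array(m["tvec"]).ravel()).round(4))
    eyes.read_camera("wrist")
m=pickle.load(open("w2.pkl","rb"));R=cv2.Rodrigues(np.array(m["rvec"],float))[0];print((-R.T@np.array(m["tvec"]).ravel()).round(4))
E
```

```text
2.9667 [0.4725 0.0879 0.0632] [8.0870e-01 3.0327e+00 1.5000e-03] [ 0.0773 -0.1117  1.9485 -0.      1.3017 -0.9723] [0.62 0.54 0.49]
[0.4098 0.1239 0.2684]
3.0167 [0.4722 0.088  0.0628] [8.0870e-01 3.0333e+00 1.3000e-03] [ 0.0774 -0.1113  1.9489 -0.      1.3015 -0.9723] [-0.96  0.74 -0.75]
[0.4096 0.1239 0.2681]
3.0667 [0.4719 0.088  0.0624] [8.0860e-01 3.0339e+00 9.0000e-04] [ 0.0775 -0.1109  1.9493 -0.      1.3013 -0.9724] [ 0.29 -0.24  0.19]
[0.4095 0.1239 0.2677]
[0.4082 0.1229 0.2659]
```

arm_command(deltas=[[[0,0,-0.5,0,0,0],[0,0,-0.5,0,0,0],[0,0,-0.5,0,0,0],[0,0,-0.5,0,0,0],[0,0,-0.2,0,0,0],[0,0,0,0,0,0]]])

```text
t: 3.62
tool_pos: [0.4703, 0.0879, 0.0382]
orientation: [-0.809, -3.034, 0.001]
force: [-0.4, -0.1, 0.1]
opening: 0.0326
gripper_force: 0.0
```

arm_command(deltas=[[[0,0,-0.3,0,0,0],[0,0,-0.2,0,0,0],[0,0,0,0,0,0]]])

```text
t: 3.87
tool_pos: [0.471, 0.0879, 0.0339]
orientation: [-0.809, -3.035, 0.0]
force: [-0.3, -0.1, -0.2]
opening: 0.0325
gripper_force: 0.0
```

arm_command(deltas=[[[0,0,-0.3,0,0,0],[0,0,0,0,0,0]]])

```text
t: 4.03
tool_pos: [0.471, 0.0879, 0.0309]
orientation: [-0.809, -3.035, 0.0]
force: [0.2, 0.8, 0.8]
opening: 0.0326
gripper_force: 0.0
```

```bash
python3 - <<'E'
from h import *
s=monitor.read_state();print(s["t"],s["tool_pos"],s["force"],s["opening"])
Rt=cv2.Rodrigues(s["orientation"])[0];t=s["tool_pos"]
C=[]
for c in("side","wrist"):
    im=eyes.read_camera(c);cv2.imwrite(f"pics/{c}3.png",im);Pm=P(c)
    u0,v0=(proj(Pm,t)[0].astype(int)-([40,60] if c=="side" else [75,100]))
    B=im[v0:v0+110,u0:u0+80] if c=="side" else im[v0:v0+206,u0:u0+150]
    C.append(cv2.resize(B,(400,550),interpolation=cv2.INTER_CUBIC));print(c,u0,v0)
cv2.imwrite("pics/c3.png",np.hstack(C))
E
```

```text
4.0333 [0.47097582 0.08792991 0.03094109] [0.15259454 0.78138813 0.79698012] 0.03259536135371576
side 215 148
wrist 176 113
```

View pics/c3.png

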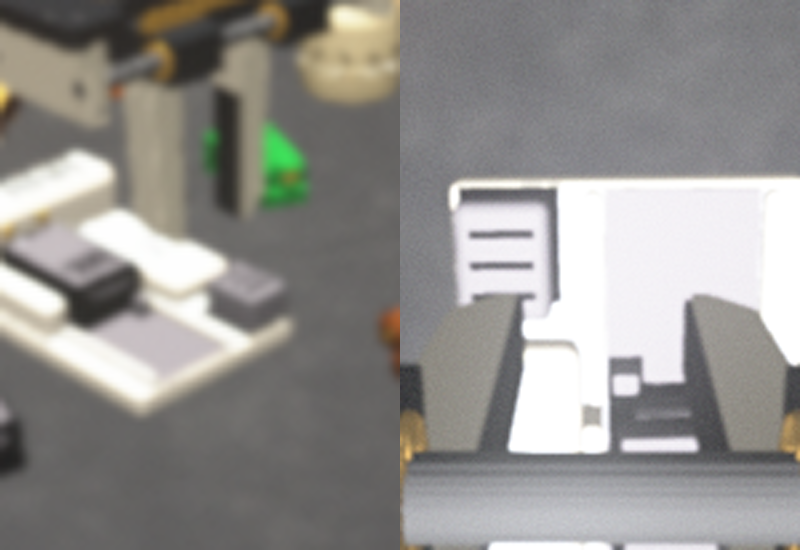

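arm_command(deltas=[[[0,0,-0.5,0,0,0],[0,0,-0.6,0,0,0],[0,0,-0.6,0,0,0],[0,0,-0.6,0,0,0],[0,0,-0.5,0,0,0],[0,0,0,0,0,0],[0,0,0,0,0,0]]])

```text
t: 4.72
tool_pos: [0.4706, 0.0879, 0.0027]
orientation: [-0.809, -3.034, 0.001]
force: [0.0, 0.9, 0.5]
opening: 0.0324
gripper_force: 0.0
```

```bash
python3 - <<'E'
from h import *
s=monitor.read_state();print(s["t"],s["tool_pos"],s["force"],s["opening"])
t=s["tool_pos"]
C=[]
for c in("side","scene"):
    im=eyes.read_camera(c);cv2.imwrite(f"pics/{c}4.png",im);Pm=P(c)
    u0,v0=(proj(Pm,t)[0].astype(int)-[40,75])
    B=im[v0:v0+110,u0:u0+80]
    C.append(cv2.resize(B,(400,550),interpolation=cv2.INTER_CUBIC));print(c,u0,v0)
cv2.imwrite("pics/c4.png",np.hstack(C))
E
```

```text
4.7167 [0.47059563 0.08790961 0.00270574] [0.0090687  0.86713672 0.48605781] 0.03241449728824296
side 215 143
scene 208 164
```

View pics/c4.png

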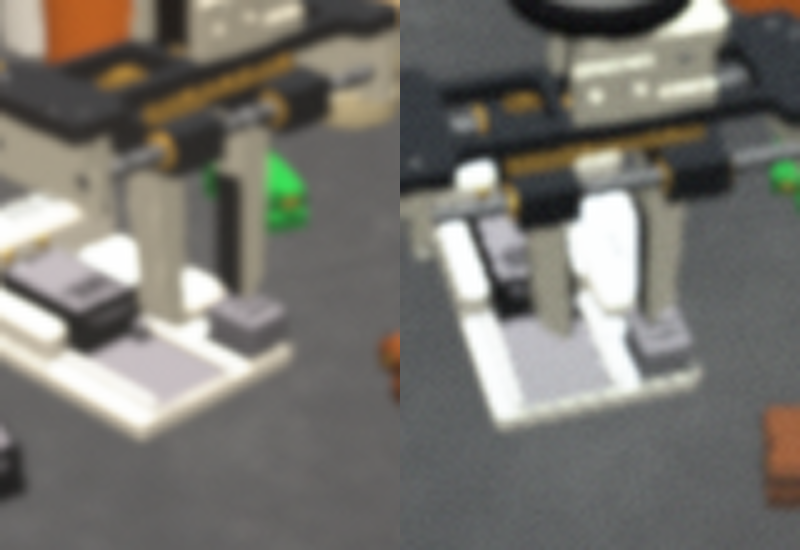

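arm_command(deltas=[[[0,0,-0.3,0,0,0],[0,0,-0.3,0,0,0],[0,0,-0.2,0,0,0],[0,0,0,0,0,0]]])

```text
t: 5.15
tool_pos: [0.4711, 0.0879, -0.005]
orientation: [-0.809, -3.035, 0.0]
force: [0.1, 0.1, 1.9]
opening: 0.0326
gripper_force: 0.5
```

arm_command(deltas=[[[0,0,-0.2,0,0,0],[0,0,-0.2,0,0,0],[0,0,0,0,0,0]]])

```text
t: 5.4
tool_pos: [0.4714, 0.088, -0.0087]
orientation: [0.809, 3.035, 0.0]
force: [0.1, -0.5, 2.8]
opening: 0.0327
gripper_force: 1.3
```

arm_command(deltas=[[[0,0,-0.3,0,0,0],[0,0,-0.4,0,0,0],[0,0,0,0,0,0]]])

```text
t: 5.65
tool_pos: [0.4718, 0.088, -0.0151]
orientation: [0.809, 3.035, 0.0]
force: [-0.8, 1.2, 6.9]
opening: 0.0329
gripper_force: 3.3
```

arm_command(deltas=[[[0,0,-0.1,0,0,0],[0,0,-0.1,0,0,0],[0,0,0,0,0,0],[0,0,0,0,0,0]]])

```text
t: 5.98
tool_pos: [0.4721, 0.088, -0.0155]
orientation: [0.809, 3.035, 0.0]
force: [-8.8, 0.4, 25.6]
opening: 0.0329
gripper_force: 12.6
```

```bash
python3 - <<'E'
from h import *
s=monitor.read_state();print(s["t"],s["tool_pos"],s["force"],s["wrist_torque"],s["opening"])
t=s["tool_pos"]
C=[]
for c in("side","wrist"):
    im=eyes.read_camera(c);cv2.imwrite(f"pics/{c}5.png",im);Pm=P(c)
    B=im[150:232,205:285] if c=="side" else im[130:270,176:326]
    C.append(cv2.resize(B,(400,410),interpolation=cv2.INTER_CUBIC))
cv2.imwrite("pics/c5.png",np.hstack(C))
E
```

```text
5.9833 [ 0.47213925  0.0880461  -0.01548027] [-8.81852071  0.41891081 25.56252524] [-0.49720055  1.86380955 -0.20917451] 0.032863875328571206
```

View pics/c5.png

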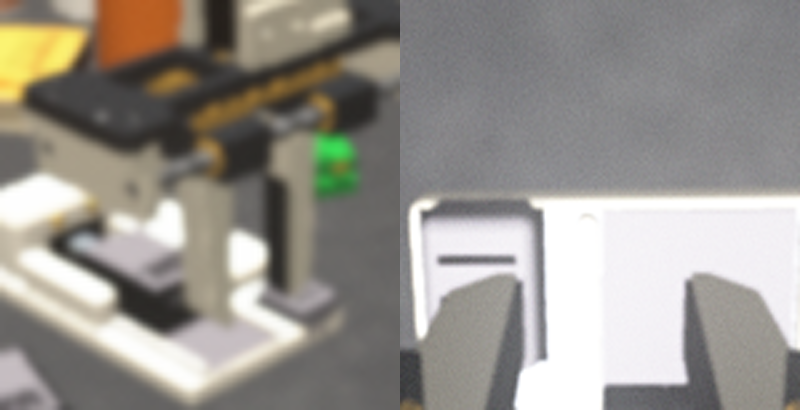

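```bash
python3 - <<'E'
from h import *
def dk(X):
    d=np.array(X)-[.4558,.0692];c,s=np.cos(np.radians(-30)),np.sin(np.radians(-30))
    return d[0]*c+d[1]*s-.042,-d[0]*s+d[1]*c-.046
Pw=P("wrist")
for z in(.014,.038):print(dk(onz(Pw,(268,261.4),z)))
print("ledge",dk(onz(Pw,((703-400)/2.667+176,203/2.93+130),.014)))
im=cv2.imread("pics/wrist5.png");print(im[250:285:2,262].mean(1),im[250:285:2,272].mean(1))
E
```

```text
(np.float64(-0.01778479081679564), np.float64(-0.011619141241132183))
(np.float64(-0.03026589556280128), np.float64(-0.012975708323627877))
ledge (np.float64(-0.05635095944785826), np.float64(6.452465556833209e-06))
[243.66666667 243.         243.         243.66666667 243.66666667
 229.66666667 112.33333333 109.66666667 103.33333333 107.33333333
 110.66666667 102.66666667 102.66666667  98.          99.33333333
 102.         106.33333333 112.33333333] [242.66666667 242.66666667 243.         242.33333333 243.33333333
 228.33333333 100.         100.33333333  99.          98.33333333
  98.66666667 103.33333333 117.         134.33333333 125.33333333
  90.66666667 105.66666667 103.33333333]
```

arm_command(deltas=[[[0,0,0.15,0,0,0],[-0.17,0.1,0,0,0,0],[-0.17,0.1,0,0,0,0],[-0.17,0.1,0,0,0,0],[-0.17,0.1,0,0,0,0],[0,0,0,0,0,0],[0,0,0,0,0,0]]])

```text
t: 6.67
tool_pos: [0.4662, 0.0919, -0.015]
orientation: [0.808, 3.032, 0.001]
force: [0.9, -0.5, 8.3]
opening: 0.0323
gripper_force: 3.6
```

```bash
cat > pk.py <<'E'
from h import *
def dk(X):
    d=np.array(X)-[.4558,.0692];c,s=np.cos(np.radians(-30)),np.sin(np.radians(-30))
    return (d[0]*c+d[1]*s-.042).round(4),(-d[0]*s+d[1]*c-.046).round(4)
s=monitor.read_state();print(s["t"],s["tool_pos"],dk(s["tool_pos"][:2]),s["force"])
Pw=P("wrist");im=eyes.read_camera("wrist").mean(2)
def wp(x,y,z):
    c,s_=np.cos(np.radians(-30)),np.sin(np.radians(-30));x+=.042;y+=.046
    return [.4558+c*x-s_*y,.0692+s_*x+c*y,z]
for y in(-.012,-.008,-.004,0):
    xs=np.arange(-.062,.03,.002);uv=proj(Pw,[wp(x,y,.014) for x in xs]).round().astype(int)
    print(y,[(int(x*1000),int(im[v,u])) for x,(u,v) in zip(xs,uv) if 0<=v<384])
E
python3 pk.py
```

```text
6.6667 [ 0.46617446  0.09190327 -0.01504171] (np.float64(-0.0444), np.float64(-0.0212)) [ 0.86057841 -0.51131335  8.29042859]
-0.012 [(-62, 139), (-60, 147), (-57, 189), (-55, 254), (-53, 244), (-51, 245), (-49, 243), (-47, 245), (-45, 245), (-43, 245), (-41, 244), (-39, 244), (-37, 245), (-35, 245), (-33, 245), (-31, 245), (-29, 242), (-27, 243), (-25, 244), (-23, 244), (-21, 243), (-19, 243), (-17, 117), (-15, 105), (-13, 100), (-11, 109), (-9, 110), (-7, 123), (-5, 136), (-3, 159), (-1, 166), (0, 172), (2, 183), (4, 189), (6, 197), (8, 195), (10, 193), (12, 177), (14, 193), (16, 238), (18, 190), (20, 241), (22, 212), (24, 228), (26, 240), (28, 240)]
-0.008 [(-62, 140), (-60, 146), (-57, 188), (-55, 255), (-53, 243), (-51, 243), (-49, 244), (-47, 244), (-45, 244), (-43, 243), (-41, 244), (-39, 244), (-37, 245), (-35, 245), (-33, 244), (-31, 245), (-29, 245), (-27, 243), (-25, 243), (-23, 242), (-21, 243), (-19, 242), (-17, 135), (-15, 97), (-13, 95), (-11, 98), (-9, 105), (-7, 122), (-5, 135), (-3, 153), (-1, 164), (0, 170), (2, 180), (4, 184), (6, 192), (8, 195), (10, 186), (12, 1
[... 441 characters left out ...]
, (-3, 153), (-1, 165), (0, 165), (2, 182), (4, 184), (6, 193), (8, 192), (10, 187), (12, 174), (14, 151), (16, 240), (18, 119), (20, 240), (22, 153), (24, 211), (26, 239), (28, 237)]
0 [(-62, 135), (-60, 149), (-57, 194), (-55, 254), (-53, 244), (-51, 243), (-49, 232), (-47, 147), (-45, 152), (-43, 150), (-41, 138), (-39, 121), (-37, 110), (-35, 94), (-33, 96), (-31, 100), (-29, 95), (-27, 91), (-25, 89), (-23, 96), (-21, 91), (-19, 88), (-17, 87), (-15, 83), (-13, 91), (-11, 93), (-9, 96), (-7, 117), (-5, 125), (-3, 148), (-1, 163), (0, 166), (2, 179), (4, 180), (6, 192), (8, 187), (10, 183), (12, 170), (14, 149), (16, 239), (18, 118), (20, 240), (22, 151), (24, 232), (26, 239), (28, 238)]
```

```bash
python3 - <<'E'
from h import *
import pickle
def dk(X):
    d=np.array(X)-[.4558,.0692];c,s=np.cos(np.radians(-30)),np.sin(np.radians(-30))
    return (d[0]*c+d[1]*s-.042).round(4),(-d[0]*s+d[1]*c-.046).round(4)
def wp(x,y,z):
    c,s_=np.cos(np.radians(-30)),np.sin(np.radians(-30));x+=.042;y+=.046
    return [.4558+c*x-s_*y,.0692+s_*x+c*y,z]
for n in("w1","w2"):
  Pw=P(pickle.load(open(n+".pkl","rb")));im=cv2.imread(f"pics/{n}.png").mean(2)
  for y in(-.004,0,.004):
    xs=np.concatenate([np.arange(-.064,-.05,.002),np.arange(-.02,.01,.002)]);uv=proj(Pw,[wp(x,y,.014) for x in xs]).round().astype(int)
    print(n,y,[(round(x*1000),int(im[v,u])) for x,(u,v) in zip(xs,uv)])
E
```

```text
w1 -0.004 [(-64, 139), (-62, 141), (-60, 141), (-58, 216), (-56, 249), (-54, 248), (-52, 245), (-20, 245), (-18, 245), (-16, 245), (-14, 246), (-12, 245), (-10, 245), (-8, 245), (-6, 245), (-4, 245), (-2, 246), (0, 226), (2, 155), (4, 125), (6, 126), (8, 125)]
w1 0 [(-64, 139), (-62, 141), (-60, 138), (-58, 225), (-56, 250), (-54, 244), (-52, 245), (-20, 245), (-18, 244), (-16, 246), (-14, 245), (-12, 245), (-10, 245), (-8, 245), (-6, 245), (-4, 245), (-2, 245), (0, 196), (2, 135), (4, 118), (6, 127), (8, 121)]
w1 0.004 [(-64, 140), (-62, 138), (-60, 140), (-58, 236), (-56, 254), (-54, 245), (-52, 244), (-20, 244), (-18, 246), (-16, 245), (-14, 245), (-12, 245), (-10, 245), (-8, 244), (-6, 246), (-4, 246), (-2, 244), (0, 236), (2, 129), (4, 119), (6, 134), (8, 124)]
w2 -0.004 [(-64, 133), (-62, 133), (-60, 135), (-58, 199), (-56, 253), (-54, 241), (-52, 241), (-20, 241), (-18, 241), (-16, 241), (-14, 240), (-12, 240), (-10, 241), (-8, 240), (-6, 241), (-4, 240), (-2, 240), (0, 228), (2, 114), (4, 98), (6, 101), (8, 126)]
w2 0 [(-64, 132), (-62, 135), (-60, 135), (-58, 197), (-56, 253), (-54, 240), (-52, 242), (-20, 241), (-18, 241), (-16, 241), (-14, 240), (-12, 235), (-10, 227), (-8, 229), (-6, 227), (-4, 226), (-2, 226), (0, 187), (2, 111), (4, 96), (6, 104), (8, 117)]
w2 0.004 [(-64, 138), (-62, 138), (-60, 138), (-58, 207), (-56, 254), (-54, 241), (-52, 242), (-20, 242), (-18, 239), (-16, 229), (-14, 164), (-12, 141), (-10, 136), (-8, 120), (-6, 95), (-4, 94), (-2, 98), (0, 97), (2, 93), (4, 93), (6, 97), (8, 92)]
```

arm_command(deltas=[[[-0.09,0.05,0.2,0,0,0],[0,0,0.3,0,0,0],[0,0,0.5,0,0,0],[0,0,1,0,0,0],[0,0,2,0,0,0],[0,0,2,0,0,0],[0,0,2,0,0,0],[0,0,2,0,0,0],[0,0,2,0,0,0],[0,0,2,0,0,0],[0,0,0,0,0,0],[0,0,0,0,0,0]]])

```text
t: 7.72
tool_pos: [0.4641, 0.0926, 0.125]
orientation: [0.808, 3.034, 0.001]
force: [0.1, -0.6, 0.2]
opening: 0.0328
gripper_force: 0.0
```

arm_command(deltas=[[[0,0,1,0,0,0],[0,0,0,0,0,0],[0,0,0,0,0,0],[0,0,0,0,0,0],[0,0,0,0,0,0],[0,0,0,0,0,0]]])

```text
t: 8.22
tool_pos: [0.4631, 0.0924, 0.1332]
orientation: [-0.809, -3.035, 0.001]
force: [-0.3, 0.2, -0.7]
opening: 0.0327
gripper_force: 0.0
```

```bash
python3 pk.py | cut -c1-420; sleep 0; python3 pk.py | sed -n 1,3p | cut -c1-420
```

```text
8.2167 [0.46306695 0.09241767 0.13322435] (np.float64(-0.0473), np.float64(-0.0223)) [-0.26932704  0.1627915  -0.65554726]
-0.012 [(-62, 142), (-60, 140), (-57, 191), (-55, 255), (-53, 243), (-51, 246), (-49, 244), (-47, 244), (-45, 245), (-43, 245), (-41, 245), (-39, 246), (-37, 246), (-35, 246), (-33, 246), (-31, 246), (-29, 245), (-27, 245), (-25, 245), (-23, 246), (-21, 246), (-19, 247), (-17, 166), (-15, 113), (-13, 145), (-11, 149), (-9, 119), (-7, 140), (-5, 241), (-3, 247), (-1, 245), (0, 220), (2, 243), (4, 225), (6, 230), (8, 2
-0.008 [(-62, 143), (-60, 144), (-57, 193), (-55, 255), (-53, 246), (-51, 245), (-49, 245), (-47, 246), (-45, 245), (-43, 246), (-41, 245), (-39, 246), (-37, 246), (-35, 246), (-33, 246), (-31, 245), (-29, 245), (-27, 245), (-25, 246), (-23, 246), (-21, 245), (-19, 248), (-17, 172), (-15, 109), (-13, 143), (-11, 146), (-9, 119), (-7, 143), (-5, 237), (-3, 247), (-1, 246), (0, 186), (2, 234), (4, 187), (6, 208), (8, 2
-0.004 [(-62, 142), (-60, 139), (-57, 195), (-55, 255), (-53, 247), (-51, 245), (-49, 244), (-47, 245), (-45, 245), (-43, 245), (-41, 2
[... 971 characters left out ...]
-39, 245), (-37, 245), (-35, 246), (-33, 246), (-31, 245), (-29, 245), (-27, 245), (-25, 244), (-23, 246), (-21, 246), (-19, 247), (-17, 165), (-15, 116), (-13, 123), (-11, 142), (-9, 122), (-7, 143), (-5, 241), (-3, 248), (-1, 245), (0, 220), (2, 237), (4, 222), (6, 229), (8, 2
-0.008 [(-62, 143), (-60, 137), (-57, 201), (-55, 255), (-53, 243), (-51, 245), (-49, 245), (-47, 245), (-45, 245), (-43, 245), (-41, 245), (-39, 246), (-37, 246), (-35, 246), (-33, 244), (-31, 246), (-29, 245), (-27, 246), (-25, 246), (-23, 246), (-21, 246), (-19, 246), (-17, 169), (-15, 114), (-13, 123), (-11, 146), (-9, 122), (-7, 140), (-5, 242), (-3, 248), (-1, 246), (0, 190), (2, 231), (4, 190), (6, 221), (8, 1
```

```bash
python3 -c "
from plant import ticket;print(ticket.close_job())"
```

```text
the job is handed in; nothing more can be done
None
```

I pressed the key fully down and the pack came to rest over the ledge with the key held. I backed the hand off and raised it clear, then handed the job in, but the hand-in returned no verdict. By the wrist camera, the pack's front face is about 18–19 mm out of its seat, against the 16–58 mm allowed. The key was released, but I did not check in a picture that it came fully up.

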